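# Pack out the fixture and hold a cryogenic valve square in its corner

### The job

First slide the loose brass packing block across the fixture's base plate until it lies flush along the side stop with no gap left. Then fetch the nickel-plated valve from the bench, stand it upright on the plate in the corner between the back stop and the packing block, and press it firmly and squarely against both at once. Finish while still holding it pressed there, ready for me to throw the toggle clamp over it, and leave the spanner, the relief cap and the two gaskets where they lie.

Things in the scene. Friction and masses are not known exactly. Their poses are not given: they have to be found in the camera images.
- fixture: Fixed holding fixture: dark steel base plate 12 mm thick on the bench. Origin on its underside; the plate spans -90..165 mm along its x, -100..100 along y, z up. Back stop face at x = 30 mm (looks along -x), side stop face at y = 60 (looks along -y); the corner is open to -x and -y. The open toggle clamp stands behind the back stop: x over 85 mm, y -6..38, up to 150 mm high, leaning away.
- back_stop: Bright steel bar on the plate, 16 mm thick along x, 100 mm long along y, 20 mm high. Origin at the middle of its contact face (looking along -x), at the level of the plate's top; axes as the fixture's. The smooth faces of plate, stops, packing block and valve slide on one another with a friction coefficient of about 0.25.
- side_stop: Bright steel bar on the plate, 90 mm long along x, 16 mm thick along y, 20 mm high. Origin at the middle of its contact face (looking along -y), at the level of the plate's top; axes as the fixture's. A 10 mm relief gap parts it from the back stop.
- packing_center (a point): Centre of the loose brass packing block, 56 mm long (x), 20 wide (y), 18 high, 0.17 kg, lying on the plate roughly parallel to the side stop and 12 to 40 mm off it. Flush along the side stop, its centre is 10 mm from that face. Its end stands up to about 16 mm clear of the back stop and may stay so.
- valve_center (a point): Centre (half-way up the square body) of the nickel-plated globe valve, handwheel off, 0.6 kg, standing on the bench. Body 48 x 48 mm across its flat x and y faces, 46 high; on top a hexagonal bonnet 36 across flats, 12 high, then a brass gland nut and thin stem, 79 mm high over all. Any quarter turn in the corner is right.
- relief_cap: Squat brass pressure-relief cap, about 40 mm across, 29 mm high, loose on the bench; origin at the centre of its underside. To be left alone.
- gasket_a: White nylon bonnet gasket, ring 40 mm across, 4 mm thick, flat on the bench; origin at the centre of its underside. To be left alone.
- gasket_b: The other white nylon gasket, same size. To be left alone.
- spanner: Chrome spanner 170 mm long lying flat on the bench along its x axis; origin at its middle, underside. To be left alone.
Not all that is in view belongs to the job. What is shaped like the part that bears packing_center but green or purple is not meant.

How it is judged:
On the way:
1. the packing block lies flush along the side stop (gap under 2 mm, parallel within 0.05 rad) while the valve is still clear of it (y of packing_center in the frame of side_stop above -0.012 m and angle between the x axis of packing_center and the x axis of side_stop, either way round below 0.05 rad and z of packing_center in the frame of fixture below 0.024 m and horizontal distance between valve_center and packing_center above 0.06 m), for 0.2 s.
At the end, for the whole second after the job is handed in: Packing block flush on the side stop (2 mm, 0.05 rad); valve upright on the plate (3 mm, 0.06 rad), square (0.05 rad), within 2 mm of the back stop and 3 mm of its place at the packing, held by the gripper: over 2 N on back stop and on packing, packing over 1 N on side stop, for the last second (y of packing_center in the frame of side_stop above -0.012 m and angle between the x axis of packing_center and the x axis of side_stop, either way round below 0.05 rad and z of packing_center in the frame of fixture below 0.024 m and x of valve_center in the frame of back_stop above -0.026 m and y of valve_center in the frame of side_stop above -0.047 m and z of valve_center in the frame of fixture below 0.038 m and angle between valve_center's own z axis and vertical below 0.06 rad and (angle between the x axis of valve_center and the x axis of fixture, either way round below 0.05 rad or angle between the x axis of valve_center and the y axis of fixture, either way round below 0.05 rad) and contact force between valve and back_stop above 2 N and contact force between valve and packing above 2 N and contact force between packing and side_stop above 1 N and contact force between the fingers and valve above 2 N); the arm keeps its last pose, push and grip.
It fails at once if the spanner, relief cap or a gasket is moved more than 25 mm (distance of any of spanner, relief_cap, gasket_a, gasket_b from where it was at the start of the episode above 0.025 m).
It also fails if it takes over 64 s, if anything falls off the work surface, if the arm or the gripper's body presses on something with over 40 N, if the wrist force passes 120 N, or if a joint passes its speed limit or range.

### The arm

A 7-joint arm with a two-finger parallel gripper is mounted at the origin on the work surface. World frame = base frame: x ahead of the robot, y to its left, z up, the work surface at z = 0. Lengths are in m, angles in rad, forces in N, time in s.
With the tool pointing down it reaches from about 0.425 to 0.95 m from the base axis. Payload 4.7 kg.
Tool frame: the origin (TCP) lies between the finger pads; the fingertips stand 25 mm ahead of it and the grasp point (between the pads) lies 6 mm ahead of it; z points along the fingers, y is the line along which they close (so a half turn about z gives the same grasp; the last joint's range is limited). The gripper opens to 85 mm and grips with 20 to 120 N. Pads are 22 mm wide; open, the fingers measure 114 mm over their backs; the gripper's body (76 mm by 85 mm) begins 54 mm behind the grasp point. The pads swing forward as they close: fully open they stand 13 mm farther back than shut.
Start: joints at [1.269, 0.469, -0.049, 1.532, 0.024, 1.141, -0.082], TCP at [0.182, -0.65, 0.256] pointing down, gripper open.
Joint ranges: [-2.59, 2.59], [-0.33, 1.99], [-1.39, 1.29], [0.1, 2.45], [-1.04, 4.18], [0.21, 1.99], [-2.66, 2.66]. Speed limits (rad/s): [2.57, 2.57, 3.14, 3.14, 3.14, 3.14, 3.14].

### API

Orientations are given as a 3x3 rotation matrix whose columns are the frame's x, y, z axes.
In Python, from rig import * gives the robot as it stands. Calls block until the motion is done:
- movep(position, orientation): joint-space move of the TCP to a pose.
- move_l(position, attitude=None, feed=0.15, until_force=None): straight line of the TCP; attitude=None keeps the orientation; feed is the mean speed in m/s. With until_force (N) it stops when the force on the tool has changed by that much, and returns True; else False.
- move_joints(angles): joint-space move.
- command_gripper(opening, newtons=None): finger opening in m; newtons is the grip in N (None keeps the last); returns when the fingers have stopped.
- sleep(seconds).
- inverse_kinematics(position, orientation): joint angles nearest the present ones, or None.
- sense(): the state.
- camera(name): name is "scene" or "top" or "wrist"; returns (picture, depth): 384x512x3 uint8, red, green, blue; 384x512 float32, m along the optical axis (not along the pixel's ray), 0 where there is no reading.
- camera_params(name): a dict with "K" (3x3 intrinsics, pixels), "position" and "rotation" of the camera in the world; the wrist camera has in their place "tool_from_camera" (4x4, takes a point from camera to tool coordinates, whose origin is the TCP and whose axes are the flange's). Camera axes: x right, y down, z forward; pixel columns grow to the right and rows downward; lengths in m; the calibration is good to about 2 mm. A picture is of the moment at which its call begins: read the wrist's pose just before it. camera_params takes no time and is no camera call.
A pose or a line that the arm cannot do raises Unreachable and nothing moves.
- finish_job(): hands the job in; it is judged then, once.
The state is a dict: "time_s": time; "joint_pos": joint angles; "qd": joint speeds; "joint_efforts": joint torques, N m; "position": TCP position; "tcp_rot": TCP orientation; "wrist_force": force on the tool from outside, world axes, zero at the start; "ft_torque": the same for the moment, N m; "finger_gap": finger opening in m; "gripper_force": force on a finger pad.
Only numpy, scipy, OpenCV 4.12 (cv2) and the standard library are available. Lean on these libraries where they do the work, as an engineer would, in place of code of your own. Each camera call takes 0.05 s, during which the arm holds its last target. There are 200 camera calls.

## Working session

There is one attempt and no reset: what is moved stays moved. The work goes in short steps, each a Python script; the robot and the scene stay as the last script left them, time stands still between calls to the robot, and variables do not carry over. Pictures are saved under pics/ and viewed, at most 10 in all, crops included, and the job is handed in when it is done.

```bash
mkdir -p pics
python3 - <<'E'
from rig import *
import cv2,numpy as np
for n in ["scene","top"]:
    p,d=camera(n); cv2.imwrite(f"pics/{n}0.png",p[:,:,::-1]); np.savez(f"{n}0.npz",p=p,d=d)
    c=camera_params(n); print(n,c)
print(camera_params("wrist"))
s=sense(); print(s["time_s"],s["position"],s["tcp_rot"])
E
```

```text
scene {'K': array([[434.67031574,   0.        , 262.83628154],
       [  0.        , 434.67031574, 183.89389058],
       [  0.        ,   0.        ,   1.        ]]), 'position': array([1.01405935, 0.6971072 , 0.97667754]), 'rotation': array([[-0.80797155,  0.44481982, -0.38641598],
       [ 0.58921952,  0.61166014, -0.52791309],
       [ 0.00152905, -0.65422259, -0.75630051]])}
top {'K': array([[370.52200029,   0.        , 257.36539412],
       [  0.        , 370.52200029, 192.43652175],
       [  0.        ,   0.        ,   1.        ]]), 'position': array([0.4401415 , 0.05109649, 0.8992191 ]), 'rotation': array([[ 0.01283701, -0.99354232,  0.11273359],
       [-0.99991553, -0.01252566,  0.00346973],
       [-0.00203526, -0.11276861, -0.99361919]])}
{'K': array([[290.78246319,   0.        , 255.70493202],
       [  0.        , 290.78246319, 191.75639673],
       [  0.        ,   0.        ,   1.        ]]), 'tool_from_camera': array([[ 1.18794239e-03, -9.60408348e-01, -2.78593601e-01,
         7.06388206e-02],
       [ 9.99999285e-01,  1.10274754e-03,  4.62514589e-04,
        -9.14771735e-04],
       [-1.36984465e-04, -2.78593951e-01,  9.60408971e-01,
        -1.17880367e-01],
       [ 0.00000000e+00,  0.00000000e+00,  0.00000000e+00,
         1.00000000e+00]])}
0.1 [ 0.18173913 -0.64956382  0.25535319] [[ 9.63015333e-01  2.69446074e-01 -5.31304826e-04]
 [ 2.69446595e-01 -9.63013772e-01  1.73434143e-03]
 [-4.43423744e-05 -1.81335566e-03 -9.99998355e-01]]
```

View pics/scene0.png

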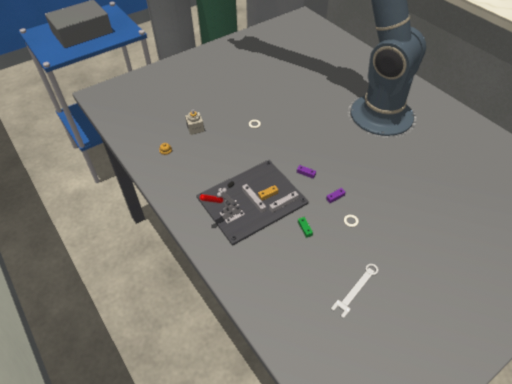

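View pics/top0.png

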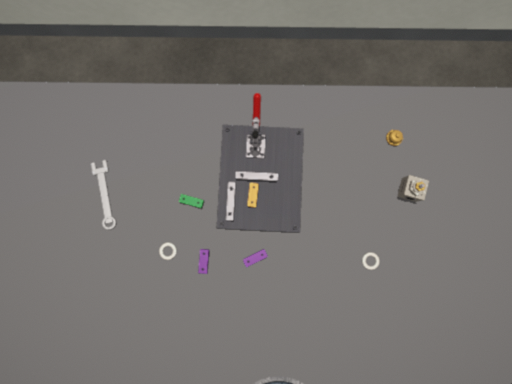

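Scene and top view: the packing block (brass) is at top px (253,195), side stop at (231,201), back stop at (257,176), valve at (415,188), and relief cap at (395,137). The fixture x axis runs roughly along world +x. I'll get rough positions from the top view, then look with the wrist camera over the fixture.

```bash
cat > h.py <<'E'
from rig import *
import cv2,numpy as np
def ray(K,R,t,uv,z):
    uv=np.atleast_2d(uv).astype(float)
    d=np.c_[(uv[:,0]-K[0,2])/K[0,0],(uv[:,1]-K[1,2])/K[1,1],np.ones(len(uv))]@np.asarray(R).T
    return t+d*((z-t[2])/d[:,2])[:,None]
def pose(n,s=None):
    c=camera_params(n)
    if n!="wrist": return c["K"],c["rotation"],c["position"]
    T=c["tool_from_camera"];R=np.array(s["tcp_rot"])
    return c["K"],R@T[:3,:3],np.array(s["position"])+R@T[:3,3]
def down(yaw): # tool x axis at yaw in world, pointing down
    c,s=np.cos(yaw),np.sin(yaw)
    return np.array([[c,s,0],[s,-c,0],[0,0,-1.]])
def shot(name):
    s=sense();p,d=camera("wrist")
    cv2.imwrite(f"pics/{name}.png",p[:,:,::-1])
    K,R,t=pose("wrist",s);np.savez(f"{name}.npz",p=p,d=d,K=K,R=R,t=t,pos=s["position"]);return p,d,K,R,t
E
python3 - <<'E'
from h import *
K,R,t=pose("top")
for n,uv,z in [("pack",(253,195),.03),("side",(231,201),.032),("back",(257,176),.032),("valve",(415,188),.046),("cap",(395,137),.02),("gask",(371,261),.004),("platecorner",[(223,126),(303,129),(300,231),(218,229)],.012)]:
    print(n,ray(K,R,t,uv,z)[:,:2].round(3).tolist())
f=ray(K,R,t,(253,195),.03)[0]
# wrist camera sits +x tool 0.07 with tilt; centre look at fixture
P=[f[0]-.06,f[1]+0.0,.28]
for y in (0,np.pi):
    q=inverse_kinematics(P,down(y));print(y,q)
movep([f[0]-.05,f[1]+.01,.26],down(0)); shot("w1"); s=sense(); print(s["time_s"],s["position"])
E
```

```text
pack [[0.533, 0.064]]
side [[0.518, 0.116]]
back [[0.578, 0.055]]
valve [[0.552, -0.311]]
cap [[0.68, -0.278]]
gask [[0.381, -0.218]]
platecorner [[0.704, 0.141], [0.699, -0.056], [0.45, -0.049], [0.452, 0.147]]
0 [ 0.51930474  0.20733011 -0.8424307   1.92063103  0.17430884  1.08814909
 -1.96470524]
3.141592653589793 [ 0.75148593  0.30058993 -1.15490957  1.91212903  0.30509717  1.12358661
  1.04922831]
2.9167 [0.48281624 0.07355661 0.25989954]
```

View pics/w1.png

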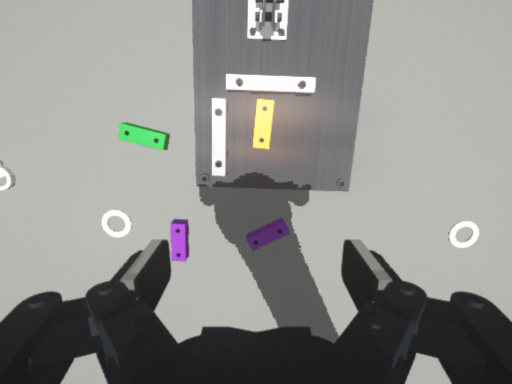

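The wrist view shows the back stop at (270,84), side stop at (219,137), and packing at (264,124), about parallel to the side stop with a gap of roughly 28 px. I'll fit them metrically.

```bash
cat >> h.py <<'E'
def rects(f,brass=True):
    """metric rects (centre, long-axis angle, size) of stops & packing from saved wrist view"""
    p=f["p"];K,R,t=f["K"],f["R"],f["t"];hsv=cv2.cvtColor(p,cv2.COLOR_RGB2HSV);out=[]
    bm=cv2.inRange(hsv,(12,110,100),(32,255,255)); wm=cv2.inRange(hsv,(0,0,150),(180,50,255))
    for nm,m,z in (("brass",bm,.030),("white",wm,.032)):
        for c in cv2.findContours(m,cv2.RETR_EXTERNAL,cv2.CHAIN_APPROX_NONE)[0]:
            if cv2.contourArea(c)<250: continue
            w=ray(K,R,t,c[:,0],z)[:,:2]
            (cx,cy),(a,b),th=cv2.minAreaRect((w*1e3).astype(np.float32))
            if a<b: a,b,th=b,a,th+90
            out.append((nm,round(cx,1),round(cy,1),round(a,1),round(b,1),round((th+90)%180-90,2),np.mean(c[:,0],0).round().tolist()))
    return out
E
python3 - <<'E'
from h import *
f=np.load("w1.npz")
for r in rects(f): print(r)
E
```

```text
('brass', 524.5, 66.9, 36.6, 20.3, -5.66, [261.0, 132.0])
('white', 175.9, 337.7, 69.1, 55.1, 89.97, [85.0, 372.0])
('white', 176.6, -188.6, 68.9, 57.0, 89.97, [427.0, 372.0])
('white', 519.6, 70.7, 112.0, 97.1, 87.57, [249.0, 121.0])
('white', 579.5, 57.9, 101.2, 17.6, 87.97, [270.0, 83.0])
('white', 445.8, -103.3, 442.7, 272.6, 13.73, [413.0, 175.0])
('white', 642.2, 61.9, 43.0, 36.8, 89.5, [267.0, 21.0])
('white', 449.9, 211.2, 437.3, 390.5, -8.73, [124.0, 185.0])
```

```bash
sed -i 's/(12,110,100),(32,255,255)/(12,60,100),(38,255,255)/; s/(0,0,150),(180,50,255)/(0,0,185),(180,45,255)/' h.py
python3 - <<'E'
from h import *
f=np.load("w1.npz")
for r in rects(f): print(r)
hsv=cv2.cvtColor(f["p"],cv2.COLOR_RGB2HSV);print(hsv[[137,137,105,110,120,84,60],[219,206,268,266,264,270,450]])
K,R,t=f["K"],f["R"],f["t"]
for u,v in [(219,137),(264,130),(270,84),(240,140)]:
    d=float(f["d"][v,u]);print(u,v,(t+R@(d*np.array([(u-K[0,2])/K[0,0],(v-K[1,2])/K[1,1],1]))).round(4))
E
```

```text
('brass', 534.3, 65.9, 57.7, 21.8, -5.64, [263.0, 124.0])
('white', 518.8, 117.7, 89.9, 15.7, -2.42, [218.0, 136.0])
('white', 579.3, 57.5, 99.8, 16.4, 87.93, [270.0, 83.0])
('white', 467.5, -98.8, 350.6, 271.1, 13.73, [419.0, 171.0])
('white', 423.3, 253.0, 428.7, 320.8, 13.73, [115.0, 163.0])
('white', 642.1, 49.4, 37.4, 17.2, -2.89, [281.0, 22.0])
('white', 642.6, 75.5, 35.7, 16.1, -0.02, [254.0, 21.0])
[[  0   1 254]
 [ 15   4 131]
 [ 29  91 255]
 [ 19 104 235]
 [ 28 104 255]
 [  0   1 255]
 [ 35   8 184]]
219 137 [0.5198 0.1173 0.0317]
264 130 [0.5278 0.0645 0.0303]
270 84 [0.5783 0.0583 0.0327]
240 140 [0.5142 0.0938 0.0116]
```

```bash
cat >> h.py <<'E'
psi=np.deg2rad(-2.25); EX=np.array([np.cos(psi),np.sin(psi)]); EY=np.array([-np.sin(psi),np.cos(psi)])
BX,SY=.5687,.1300   # back face x', side face y' 
def F(a,b,z): return np.r_[a*EX+b*EY,z]   # from psi frame
E
python3 - <<'E'
from h import *
A=F(.531,.053,.12)
q0=np.array(sense()["joint_pos"])
best=None
for k in (-1,1):
    q=inverse_kinematics(A,down(psi+k*np.pi/2)); 
    print(k,q)
    if q is not None:
        e=np.abs(np.array(q)-q0).max()
        if best is None or e<best[0]: best=(e,k)
k=best[1];R=down(psi+k*np.pi/2);print("k",k)
command_gripper(.026,40)
movep(A,R)
move_l(F(.531,.053,.042),feed=.15,until_force=10)
s=sense();print(s["time_s"],s["position"],s["wrist_force"],s["finger_gap"])
r=move_l(F(.531,.085,.042),feed=.08,until_force=12)
if not r: r=move_l(F(.531,.112,.042),feed=.03,until_force=12)
s=sense();print(r,s["time_s"],np.array(s["position"])[:2]@EY,s["position"],s["wrist_force"])
E
```

```text
-1 [-0.92575796  0.66844571  1.11188018  2.04083829 -0.76799275  0.92702504
 -2.57238062]
1 [ 0.59681746  0.61603863 -0.98898211  1.95959507  0.65009116  0.92326133
 -0.76494448]
k 1
5.3333 [0.53314816 0.03259362 0.04259739] [-0.21979893 -0.96654543  0.62486166] 0.026116585288767515
True 6.5 0.09889271859553975 [0.53420886 0.0779799  0.04143282] [ 0.44875693 -0.24623194  0.46387476]
```

Run:
```python
from h import *
p=np.array(sense()["position"])
move_l(p-np.r_[EY,0]*.012,feed=.1); p=np.array(sense()["position"])
move_l([p[0],p[1]-.03,.24],feed=.25)
shot("w2")
for r in rects(np.load("w2.npz")): 
    if r[3]<110: print(r, np.round(EX@r[1:3],1),np.round(EY@r[1:3],1))
K,R,t=pose("top");p,d=camera("top");np.savez("top1.npz",p=p,d=d);print(sense()["time_s"])
```

```text
('brass', 534.2, 98.6, 56.7, 19.9, -2.24, [261.0, 114.0]) 529.9 119.5
('white', 364.8, -238.9, 102.7, 12.4, 46.46, [146.0, 363.0]) 373.9 -224.4
('white', 649.4, 63.4, 54.6, 43.9, -2.22, [358.0, 139.0]) 646.4 88.8
('white', 802.1, 81.6, 67.8, 12.8, -78.12, [508.0, 120.0]) 798.3 113.0
7.8083
```

View pics/w2.png

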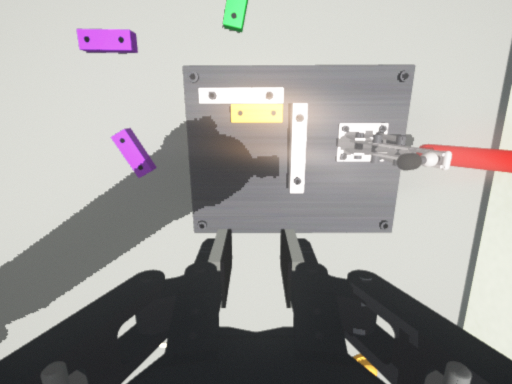

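The packing is flush: y'=119.5 against a target of 120, and parallel to within 0.01°. Next I'll look at the valve from close up.

```bash
cat >> h.py <<'E'
def cloud(f):
    K,R,t,d=f["K"],f["R"],f["t"],f["d"].astype(float)
    v,u=np.mgrid[:d.shape[0],:d.shape[1]]
    c=np.stack([(u-K[0,2])/K[0,0]*d,(v-K[1,2])/K[1,1]*d,d],-1)
    P=c@R.T+t; P[d==0]=np.nan; return P
E
python3 - <<'E'
from h import *
command_gripper(.085,60)
movep([.552,-.311-.04,.19],down(psi+np.pi/2))
p,d,K,R,t=shot("w3")
f=np.load("w3.npz");P=cloud(f)
m=(abs(P[...,2]-.046)<.004)&(np.hypot(P[...,0]-.552,P[...,1]+.311)<.06)
w=P[m][:,:2]*1e3;print(m.sum(),np.median(P[m][:,2]),cv2.minAreaRect(w.astype(np.float32)))
cv2.imwrite("pics/w3m.png",np.vstack([p[:,:,::-1]//1,cv2.merge([m.astype(np.uint8)*255]*3)])[::1,::1][:,:] if 0 else np.where(m[...,None],[0,0,255],p[:,:,::-1]).astype(np.uint8))
s=sense();print(s["time_s"],s["joint_pos"])
E
```

```text
1275 0.04615885198079289 ((554.2611694335938, -313.8066711425781), (48.0666618347168, 47.98891067504883), 74.62773132324219)
9.9167 [ 1.13757203  0.70078087 -0.99164998  1.61753207  0.62520564  1.17089824
 -0.03433053]
```

View pics/w3m.png

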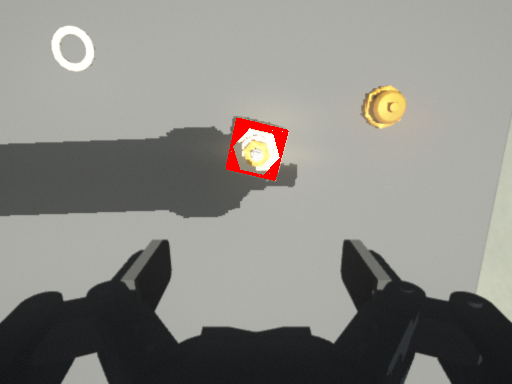

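The valve is at px (258,150), with its body fitted exactly as a 48 mm square; the cap is well clear. Before choosing the grasp height I'll check how far the fingertips reach at each opening, using the depth data.

Run:
```python
from h import *
for n in ("w2","w3"):
    f=np.load(n+".npz");P=cloud(f);tz=f["pos"][2]
    z=P[220:330,100:420,2]; z=z[(z>.12)]
    print(n,tz,"tip ahead of TCP mm",(tz-np.percentile(z,[0,.5,2,5]))*1e3)
```

```text
w2 0.23871004727017964 tip ahead of TCP mm [25.2154301  19.44594327 14.28134594  6.67061564]
w3 0.19067227358572345 tip ahead of TCP mm [12.48719163 10.48534429  7.95917066  4.41914012]
```

Run:
```python
from h import *
V=np.array([.5543,-.3138]);R=down(np.deg2rad(74.63))
movep([*V,.13],R)
move_l([*V,.045],feed=.12,until_force=15)
print(sense()["position"])
command_gripper(.03,80)
s=sense();print(s["time_s"],s["position"],s["finger_gap"],s["gripper_force"],s["wrist_force"])
p=s["position"]
move_l([p[0],p[1],.19],feed=.2)
s=sense();print(s["finger_gap"],s["wrist_force"],s["ft_torque"])
movep(F(BX-.024-.014,SY-.044-.014,.15),down(psi+np.pi/2))
s=sense();print(s["time_s"],s["position"],s["joint_pos"])
shot("w4")
```

```text
[ 0.554988   -0.31384873  0.04568911]
11.6083 [ 0.5549791  -0.31399858  0.04603034] 0.0467516404195722 84.86912369728088 [ 0.30381941 -0.73025818  6.19129507]
0.04647215497303947 [ 0.11529938  0.0189495  -5.75532405] [ 0.0336313   0.02504716 -0.03799495]
13.8583 [0.53394791 0.04922615 0.14986432] [ 0.59341292  0.5848249  -1.02753336  1.93036462  0.60839474  0.97623941
 -0.76503663]
```

View pics/w4.png

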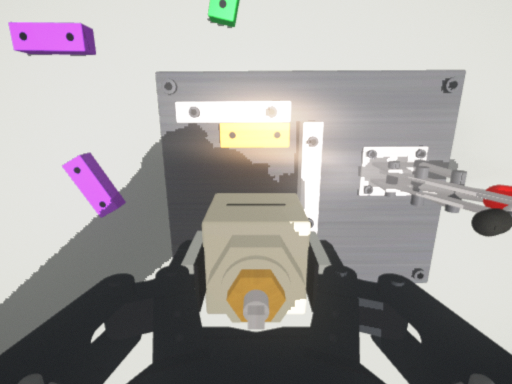

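Valve held, square in the view, over the open corner. Lower it, then push gently into the back stop, then into the packing.

```bash
cat >> h.py <<'E'
def rep(tag=""):
    s=sense();p=np.array(s["position"]);w=np.array(s["wrist_force"]);R=np.array(s["tcp_rot"])
    print(tag,round(s["time_s"],2),"x' %.4f y' %.4f z %.4f"%(EX@p[:2],EY@p[:2],p[2]),"f",(EX@w[:2]).round(1),(EY@w[:2]).round(1),w[2].round(1),"tq",np.round(s["ft_torque"],2),"tilt",np.round(R[:2,2],4),"yaw",np.round(np.rad2deg(np.arctan2(R[1,0],R[0,0])),2),"gap",round(s["finger_gap"],4));return p
E
python3 - <<'E'
from h import *
x,y=BX-.038,SY-.058
move_l(F(x,y,.064),feed=.12,until_force=15); rep("low")
print(move_l(F(x,y,.054),feed=.02,until_force=4)); p=rep("down")
z=p[2]
print(move_l(F(BX-.024+.006,y,z),feed=.03,until_force=8)); p=rep("x")
print(move_l(F(EX@p[:2],SY-.044+.006,z),feed=.03,until_force=8)); p=rep("y")
E
```

```text
low 14.78 x' 0.5313 y' 0.0724 z 0.0646 f -0.0 -1.2 -5.3 tq [-0.    0.02  0.04] tilt [0.0014 0.0005] yaw 87.75 gap 0.0466
True
down 15.17 x' 0.5313 y' 0.0721 z 0.0580 f 0.2 0.4 5.5 tq [-0.04  0.    0.01] tilt [ 0.0015 -0.0001] yaw 87.73 gap 0.0464
True
x 15.72 x' 0.5453 y' 0.0721 z 0.0581 f -1.2 -0.9 5.5 tq [-0.08  0.11  0.02] tilt [-0.0046 -0.0013] yaw 87.73 gap 0.0459
True
y 16.3 x' 0.5453 y' 0.0868 z 0.0582 f -0.3 -1.3 5.1 tq [-0.11 -0.07  0.06] tilt [-0.0072 -0.0071] yaw 87.74 gap 0.0464
```

Run:
```python
from h import *
p=rep("0");x,y,z=EX@p[:2],EY@p[:2],p[2]
dx=dy=0
for i in range(12):
    s=sense();w=np.array(s["wrist_force"])[:2]
    fx,fy=-EX@w,-EY@w
    if fx>14 and fy>14: break
    if max(fx,fy)>28: break
    dx+=.001*(fx<14);dy+=.001*(fy<14)
    move_l(F(x+dx,y+dy,z),feed=.01);sleep(.15)
    print(dx,dy,end=" ");rep()
sleep(1);rep("hold")
```

```text
0 16.3 x' 0.5453 y' 0.0868 z 0.0582 f -0.3 -1.3 5.1 tq [-0.11 -0.07  0.06] tilt [-0.0072 -0.0071] yaw 87.74 gap 0.0464
0.001 0.001  16.86 x' 0.5455 y' 0.0869 z 0.0582 f -4.5 -2.9 7.0 tq [-0.43  0.73  0.09] tilt [-0.0115 -0.009 ] yaw 87.73 gap 0.0464
0.002 0.002  17.3 x' 0.5456 y' 0.0870 z 0.0583 f -7.2 -4.4 12.3 tq [-0.82  1.3   0.19] tilt [-0.0136 -0.0114] yaw 87.73 gap 0.0469
0.003 0.003  17.74 x' 0.5457 y' 0.0870 z 0.0583 f -10.3 -6.2 15.0 tq [-1.27  1.81  0.23] tilt [-0.0157 -0.0137] yaw 87.72 gap 0.0467
0.004 0.004  18.18 x' 0.5457 y' 0.0871 z 0.0583 f -13.7 -9.2 19.7 tq [-1.6   2.4   0.23] tilt [-0.0179 -0.0161] yaw 87.71 gap 0.047
0.005 0.005  18.62 x' 0.5458 y' 0.0872 z 0.0584 f -15.6 -12.4 22.4 tq [-2.03  3.01  0.28] tilt [-0.0201 -0.0185] yaw 87.7 gap 0.0469
0.005 0.006  19.02 x' 0.5458 y' 0.0873 z 0.0584 f -15.0 -13.3 23.8 tq [-2.42  3.07  0.36] tilt [-0.0204 -0.0202] yaw 87.69 gap 0.0466
0.005 0.007  19.43 x' 0.5458 y' 0.0874 z 0.0584 f -15.5 -15.2 24.9 tq [-2.78  3.15  0.43] tilt [-0.0208 -0.0221] yaw 87.67 gap 0.0464
hold 20.43 x' 0.5458 y' 0.0874 z 0.0584 f -16.0 -15.5 25.4 tq [-2.79  3.19  0.39] tilt [-0.0208 -0.022 ] yaw 87.68 gap 0.0466
```

Forces are good, but the tool leans about 0.03 rad under load. I'll counter-tilt the command so the valve sits square, ease the down-force, and check.

Run:
```python
from h import *
from scipy.spatial.transform import Rotation as Ro
R0=down(psi+np.pi/2)
x,y,z=.5453+.005,.0868+.007,.0582
for a in (.012,.024):
    # tool z=(0,0,-1): rotation vector w gives w x z = (-wy, wx)
    R=Ro.from_rotvec([a,-a,0]).as_matrix()@R0
    move_l(F(x,y,z+a/.024*.0008),R,feed=.01);sleep(.3);rep(a)
sleep(.5);rep("hold")
f=shot("w5")
for r in rects(np.load("w5.npz")):
    if r[3]<110: print(r[:6],np.round(EX@r[1:3],1),np.round(EY@r[1:3],1))
p,d=camera("scene");cv2.imwrite("pics/s5.png",cv2.resize(p[150:250,180:320,::-1],(700,500),interpolation=cv2.INTER_CUBIC))
```

```text
0.012 20.98 x' 0.5453 y' 0.0868 z 0.0580 f -14.5 -14.6 22.1 tq [-2.96  3.28  0.39] tilt [-0.001  -0.0041] yaw 87.65 gap 0.0464
0.024 21.52 x' 0.5449 y' 0.0866 z 0.0580 f -13.6 -14.0 20.8 tq [-3.2   3.86  0.38] tilt [0.0096 0.0073] yaw 87.64 gap 0.0466
hold 22.02 x' 0.5449 y' 0.0866 z 0.0580 f -13.6 -14.5 20.4 tq [-3.2   3.87  0.4 ] tilt [0.0096 0.0073] yaw 87.64 gap 0.0468
('brass', 546.6, 32.1, 35.6, 35.1, 87.23) 544.9 53.5
('brass', 535.1, 99.2, 56.8, 20.4, -2.4) 530.8 120.1
('white', 570.5, 21.1, 21.5, 13.6, -84.83) 569.2 43.5
('white', 644.8, 82.7, 50.3, 15.3, 2.32) 641.1 108.0
('white', 577.6, 89.1, 38.1, 21.8, 86.31) 573.7 111.7
('white', 518.7, 118.3, 89.6, 15.7, -1.8) 513.7 138.6
```

View pics/w5.png

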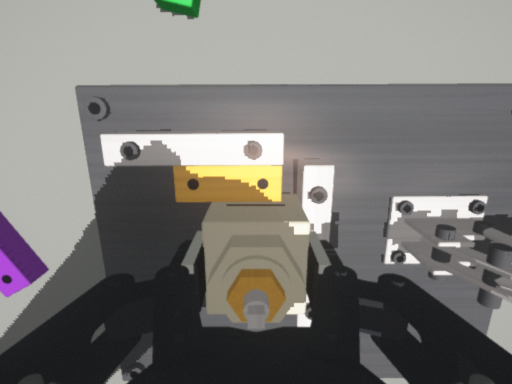

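View pics/s5.png

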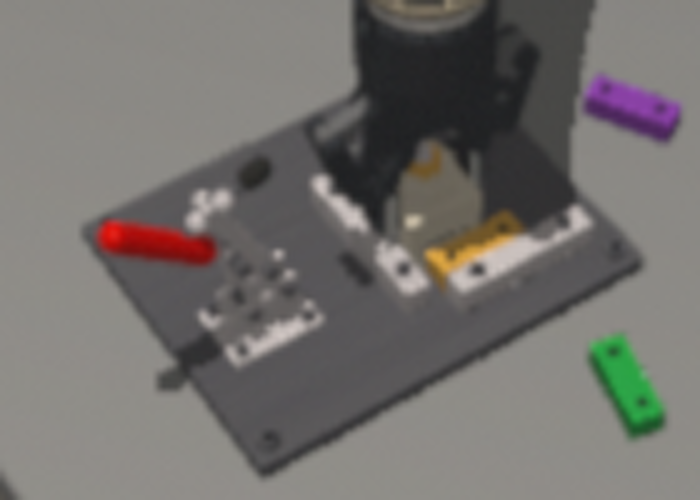

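The wrist and scene views show the packing (228,184) flush on the side stop. The valve (255,250) is seated against both it and the back stop, with steady forces of about 14 N each way and tilt under 0.012 rad. Handing in.

Run:
```python
from h import *
rep(); print(finish_job())
```

```text
22.12 x' 0.5449 y' 0.0866 z 0.0580 f -13.7 -14.3 21.2 tq [-3.23  3.86  0.41] tilt [0.0096 0.0073] yaw 87.64 gap 0.0465
the job is handed in; nothing more can be done
None
```

I handed the job in at 22 s with the packing block flush on the side stop and the valve upright in the corner, held against the back stop and packing at about 14 N each way. The arm never went near the spanner, cap or gaskets, and the hand-in call gave no verdict.

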